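# Stamp the route card at the inspection bench

### The job

Take the spring-handled inspection stamp from its dock and stamp the card whose box is still empty: set it squarely over the box, press the handle gently all the way down until it bottoms, keep it still there for a second without leaning on it, and let it come up again. Then set the stamp gently back in its dock, upright, and let go; do not stamp or press anything else, and leave the stamped card and the other things on the bench alone.

Things in the scene. Friction and masses are not known exactly. Their poses are not given: they have to be found in the camera images.
- stamp_grip (a point): Centre of the stamp's handle. The stamp is an open steel frame, 60 x 48 mm (x by y), 55 mm high, with a black rectangular handle on a central sprung shaft above it; 115 mm high in all, 0.2 kg. This point is 95 mm above the underside when the handle is up. Handle 46 mm (x) by 32 mm (y) by 40 mm high, half of it above this point: grip it across the 32 mm. z up, x along the long side.
- stamp_foot (a point): Centre of the underside of the stamp's frame, which rests on the card; axes as the handle's. The handle can be pushed down 16 mm, to a rigid stop where the printing face (34 x 26 mm, central, recessed 16 mm in the frame) meets the card. The spring pushes back with 3 N at the top of the stroke and 8 N at the bottom; then the force rises steeply. Over 30 N on the card or in the dock is too hard.
- dock_floor (a point): Centre of the recess floor of the stamp's dock, 5 mm above the bench; the stamp's underside stands here. The dock is a fixed grey plate 80 x 68 mm with a rim 8 mm above this floor; the recess is 70 x 58 mm, 5 mm clear all round the stamp. x is its long side; the stamp stands with its long side along it, either way round.
- box_under (a point): Point 3 mm above the bench, straight below the centre of the EMPTY box, on the floor of a fixed black card tray. A firm stack of cards lies on it; its top, not measured, is 8 to 36 mm above the bench, as cards get used up. The box is a printed outline, 45 mm along x by 36 mm along y; the printing face should land inside it, long side along x. z up. Around the frame there are 13 mm of free card.
- done_under (a point): The same point in the other, alike tray, whose top card already bears a round stamped mark in its box. The top of that stack, too, lies 8 to 36 mm above the bench. Leave it alone.
- mouse: Bystander: black computer mouse, 95 x 58 x 30 mm, origin under its centre.
- tweezers: Bystander: steel tweezers lying on edge, 130 mm long, 8 mm high, origin under the middle.
- marker: Bystander: black marker pen, lying, 132 mm long, 15 mm thick, origin under its middle.
- jar_lid: Bystander: blue jar lid lying open side up, 76 mm across, 16 mm high, origin under its centre.
- tray_open: The fixed black card tray with the empty box on its top card: 165 mm (x) by 123 mm (y), walls up to 39 mm above the bench. Origin under its centre; x along the card's long side. It holds a fixed stack of cards 148 x 105 mm; the box is 30 mm from the centre towards -x and 15 mm towards -y.

How it is judged:
By the outcome, as a careful person would: the job done as asked, in the order asked, and still so for the second after the job is handed in, with the robot touching nothing.
It also fails if it takes over 54 s, if anything falls off the work surface, if the arm or the gripper's body presses on something with over 40 N, if the wrist force passes 120 N, or if a joint passes its speed limit or range.

### The arm

A 7-joint arm with a two-finger parallel gripper is mounted at the origin on the work surface. World frame = base frame: x ahead of the robot, y to its left, z up, the work surface at z = 0. Lengths are in m, angles in degrees, forces in N, time in s.
With the tool pointing down it reaches from about 0.4 to 0.875 m from the base axis. Payload 6.5 kg.
Tool frame: the origin (TCP) lies midway between the tips of the shut fingers; the grasp point (between the pads) lies 19 mm behind it; z points along the fingers, y is the line along which they close (so a half turn about z gives the same grasp; the last joint's range is limited). The gripper opens to 88 mm and grips with 3 to 60 N. Pads are 18 mm wide; open, the fingers measure 123 mm over their backs; the gripper's body (75 mm by 187 mm) begins 45 mm behind the grasp point.
Start: joints at [68.113, 30.733, -0.252, 88.115, 0.149, 61.152, -4.079], TCP at [0.202, -0.618, 0.239] pointing down, gripper open.
Joint ranges: [-154.64, 154.64], [-21.42, 123.67], [-72.66, 72.17], [13.99, 137.28], [-74.86, 254.86], [10.95, 109.41], [-158.01, 158.01]. Speed limits (degrees/s): [136.94, 136.94, 180, 180, 180, 180, 180].

### API

Orientations are given as [roll, pitch, yaw] about the fixed x, y, z axes, in that order (R = Rz(yaw) Ry(pitch) Rx(roll)).
In Python, from bench import bot, viewer, job gives the robot as it stands.
- The arm moves only by the tool play_rows, never from a script. Its arguments are lists of equal length, an entry for each row: "delta_rot": the turn, a rotation vector about the tool's x, y, z in units of 5 degrees (1.0 is 5 degrees), a list of three; "offset": the shift along the tool's x, y, z in units of 25 mm (1.0 is 25 mm), a list of three; "gripper": the gripper command: -1 is shut, 1 is fully open, values between are in proportion. In form: {"delta_rot": [[rx, ry, rz], ...], "offset": [[x, y, z], ...], "gripper": [gripper, ...]}. A call has 1 to 20 rows; each row is the pose to reach, as a shift and turn from the pose commanded when the call began, along the tool's axes at that moment; what a row does not reach only later rows make up. A row lasts 1/8 s, in which the tool goes at most 62.5 mm and 10.7 degrees, less where a joint would pass 70% of its speed; a pose out of reach is approached as far as the arm can. A call with a gripper value outside its range is refused whole. The fingers move at their own pace and stop on an object; the grip force is fixed at half the most. Time passes only in rows, so rows that repeat a pose let the fingers close. It gives the time, the measured TCP pose, the force, the opening and the grip force at its end, in the units of the state.
- bot.get_obs(): the state, without advancing time (a new reading comes with each control period).
- viewer.snapshot(name): name is "scene" or "top" or "wrist"; returns the picture (400x640x3 uint8, blue, green, red); there is no depth.
- viewer.camera_params(name): a dict with "fx", "fy", "cx", "cy" (pixels), "rvec" (rotation vector, rad) and "tvec" (3), from world to camera coordinates, as OpenCV has them. Camera axes: x right, y down, z forward; pixel columns grow to the right and rows downward; lengths in m; the calibration is good to about 2 mm. A picture is of the moment at which its call begins: read the wrist's pose just before it. camera_params takes no time and is no camera call; for the wrist camera it gives the pose at the moment of the call.
- job.job_done(): hands the job in; it is judged then, once.
The state is a dict: "time_s": time; "joint_positions": joint angles; "dq": joint speeds; "effort": joint torques, N m; "position": TCP position; "eef_rot": TCP orientation; "contact_force": force on the tool from outside, world axes, zero at the start; "ft_torque": the same for the moment, N m; "finger_gap": finger opening in m; "finger_force": force on a finger pad.
Only numpy, scipy, OpenCV 4.12 (cv2) and the standard library are available. Lean on these libraries where they do the work, as an engineer would, in place of code of your own. Each camera call takes 0.05 s, during which the arm holds its last target. There are 200 camera calls.

## Working session

There is one attempt and no reset: what is moved stays moved. The work goes in short steps, Python scripts to look and compute and a tool call to move; the robot and the scene stay as the last step left them, time stands still between calls to the robot, and variables do not carry over. Pictures are saved under pics/ and viewed, at most 12 in all, crops included, and the job is handed in when it is done.

Besides the shell and the picture viewer there is one more tool, called after ">>>" by a JSON object that holds its "api" and its "payload", one argument or row to a line. play_rows: Moves the arm, as the interface text tells. Its arguments: {"type":"object","properties":{"delta_rot":{"type":"array"},"offset":{"type":"array"},"gripper":{"type":"array"}},"required":["delta_rot","offset","gripper"]}

```bash
mkdir -p pics
cat > h.py <<'E'
import numpy as np, cv2
from bench import bot, viewer, job
def snap(cam,fn):
    p=viewer.camera_params(cam); im=viewer.snapshot(cam); cv2.imwrite(f'pics/{fn}.png',im)
    np.save(f'pics/{fn}.npy',p,allow_pickle=True); return im,p
def load(fn): return cv2.imread(f'pics/{fn}.png'), np.load(f'pics/{fn}.npy',allow_pickle=True).item()
def ray(p,uv):
    R=cv2.Rodrigues(np.array(p['rvec'],float))[0]; t=np.array(p['tvec'],float).ravel()
    d=R.T@np.array([(uv[0]-p['cx'])/p['fx'],(uv[1]-p['cy'])/p['fy'],1.]); return -R.T@t,d
def onz(p,uv,z):
    c,d=ray(p,uv); return c+d*(z-c[2])/d[2]
def tri(a,b):
    (c1,d1),(c2,d2)=a,b
    s=np.linalg.lstsq(np.c_[d1,-d2],c2-c1,rcond=None)[0]
    x,y=c1+d1*s[0],c2+d2*s[1]; return (x+y)/2,np.linalg.norm(x-y)
E
python3 - <<'E'
from h import *
o=bot.get_obs(); print(o)
a,p=snap('top','top'); b,q=snap('scene','scene')
for r in(p,q): print(r, ray(r,(320,200)))
E
```

```text
{'time_s': 0.0, 'joint_positions': array([68.11408494, 30.77668518, -0.25380566, 88.16853637,  0.15016604,
       61.15257334, -4.08051438]), 'dq': array([ 0.03509754, -0.01092034,  0.05239601,  0.00011287,  0.05328789,
       -0.00343786, -0.03900623]), 'effort': array([-1.36454808e-03, -5.70986831e+01,  9.91038345e-01, -2.51601827e+01,
       -5.60241693e-02,  1.78950821e-02,  1.19941965e-04]), 'position': array([ 0.20165068, -0.617298  ,  0.23786307]), 'eef_rot': array([-1.79902890e+02,  8.46939920e-03,  1.80961444e+01]), 'contact_force': array([ 0.33303509, -0.22641931,  0.79137567]), 'ft_torque': array([ 0.00101767,  0.00400144, -0.00618979]), 'finger_force': 0.0, 'finger_gap': 0.08808569644333948}
{'fx': 481.3116643114438, 'fy': 481.3116643114438, 'cx': 317.3154861705383, 'cy': 200.40163677864894, 'rvec': array([ 2.0981172 , -2.14712397,  0.19353883]), 'tvec': array([0.01139788, 0.58310971, 1.25811338])} (array([ 0.3414679 , -0.00374537,  1.34401702]), array([ 0.18491289, -0.00431572, -0.98276162]))
{'fx': 439.9426558084577, 'fy': 439.9426558084577, 'cx': 319.700588294288, 'cy': 197.6703500343286, 'rvec': array([ 0.92320456,  2.39535355, -1.1789425 ]), 'tvec': array([ 0.43578405, -0.18908569,  1.29655995])} (array([1.08824896, 0.5561803 , 0.64273362]), array([-0.52842473, -0.58553594, -0.61477107]))
```

View pics/top.png

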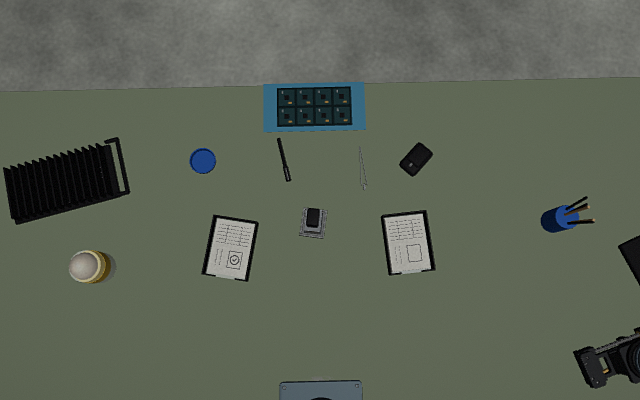

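View pics/scene.png

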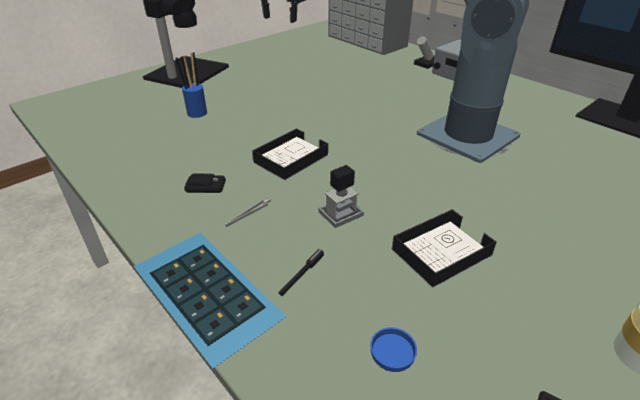

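The top view shows the empty-box tray at about (408,242) with its box at (415,253), the done tray at (230,248), and the stamp in its dock at (313,221). In the scene view the stamp is at (342,195). Next I'll get rough positions.

Run:
```python
from h import *
a,p=load('top'); b,q=load('scene')
H=a[200:230,300:328].max(axis=2)<40
n,l,s,c=cv2.connectedComponentsWithStats(H.astype('uint8'))
i=1+s[1:,4].argmax(); print(s[i],c[i]+[300,200])
print('handle',onz(p,c[i]+[300,200],.11))
for nm,uv,z in[('box',(415,253),.02),('trayc',(408.5,242.5),.039),('done',(230,248),.039),('dock',(313,223),.01)]: print(nm,onz(p,uv,z))
print('box tri',tri(ray(p,(415,253)),ray(q,(295,147))))
g=cv2.cvtColor(a,cv2.COLOR_BGR2HSV)
for nm,(x0,y0,x1,y1) in dict(open=(375,200,445,285)).items():
    w=(a[y0:y1,x0:x1].max(axis=2)<45).astype('uint8')
    cs=cv2.findContours(w,0,2)[0]; k=max(cs,key=cv2.contourArea)
    r=cv2.minAreaRect(k); P=[onz(p,v+[x0,y0],.039)[:2] for v in cv2.boxPoints(r)]
    print(np.round(P,4),np.mean(P,axis=0))
w=viewer.camera_params('wrist'); o=bot.get_obs(); print(w, ray(w,(320,200)), o['position'],o['eef_rot'])
```

```text
[  6   8  13  20 219] [312.2739726  217.36986301]
handle [0.52833653 0.0119329  0.11      ]
box [ 0.43674165 -0.26625261  0.02      ]
trayc [ 0.4641302  -0.24658629  0.039     ]
done [0.46039446 0.23757839 0.039     ]
dock [0.52752798 0.01150262 0.01      ]
box tri (array([ 0.43729922, -0.26785031,  0.01175661]), np.float64(0.00010041537190550351))
[[ 0.5412 -0.1732]
 [ 0.556  -0.3009]
 [ 0.39   -0.3128]
 [ 0.3759 -0.188 ]] [ 0.46580183 -0.24371673]
{'fx': 314.96223421010353, 'fy': 314.96223421010353, 'cx': 325.2538857076936, 'cy': 206.25576354791585, 'rvec': array([-2.34616608,  1.70281108,  0.24970814]), 'tvec': array([-0.64790443, -0.03812981,  0.3903591 ])} (array([ 0.2716892 , -0.59374595,  0.38375119]), array([-0.25809555, -0.06443094, -0.96431742])) [ 0.20170554 -0.61733964  0.23793856] [-1.79912421e+02  7.21833614e-03  1.80988794e+01]
```

>>> {"api": "play_rows", "payload": {
  "delta_rot": [
    [0,0,0.7],
    [0,0,1.4],
    [0,0,2.1],
    [0,0,2.7],
    [0,0,2.7],
    [0,0,2.7],
    [0,0,2.7],
    [0,0,2.7],
    [0,0,2.7],
    [0,0,2.7],
    [0,0,2.7],
    [0,0,2.7]
  ],
  "offset": [
    [1.5,-1.1,0],
    [3.2,-2.4,0],
    [5,-3.7,0],
    [6.8,-5,0],
    [8.6,-6.3,0],
    [10.4,-7.6,0],
    [12.2,-8.9,0],
    [13.4,-9.9,0],
    [14.1,-10.4,0],
    [14.4,-10.7,0],
    [14.4,-10.7,0],
    [14.4,-10.7,0]
  ],
  "gripper": [1,1,1,1,1,1,1,1,1,1,1,1]
}}

```text
time_s: 1.6
position: [0.4602, -0.253, 0.2386]
eef_rot: [180.0, 0.0, 4.5]
contact_force: [0.3, -0.3, 0.1]
finger_gap: 0.088
finger_force: 0.0
```

Run:
```python
from h import *
o=bot.get_obs(); print(o['time_s'],o['position'],o['eef_rot'],o['contact_force'])
snap('wrist','w1')
```

```text
1.6 [ 0.46017021 -0.25297302  0.23861037] [1.79976227e+02 3.41770137e-02 4.48981702e+00] [ 0.32699718 -0.30598889  0.06633461]
```

View pics/w1.png

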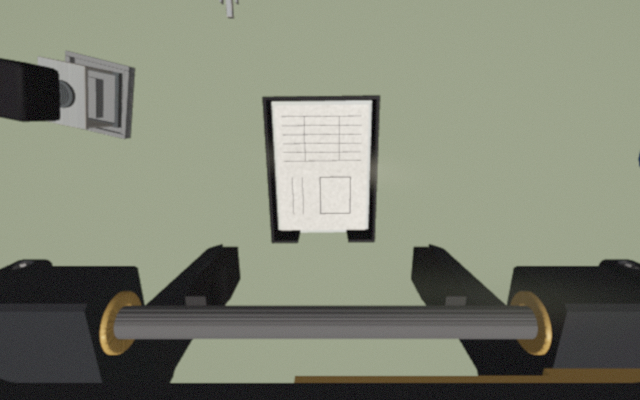

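The wrist view shows the empty box at about (335,195), inside the tray at columns 265–379 and rows 97–242. The stamp and dock are at (90,95). I'll measure the box and tray here, then go over the dock.

```bash
cat >> h.py <<'E'
def boxquad(im,roi):
    x0,y0,x1,y1=roi; g=cv2.cvtColor(im,6)[y0:y1,x0:x1]
    g=cv2.resize(g,None,fx=4,fy=4,interpolation=cv2.INTER_CUBIC)
    w=cv2.adaptiveThreshold(g,255,0,1,61,18)
    out=[]
    for k in cv2.findContours(w,cv2.RETR_CCOMP,1)[0]:
        r=cv2.minAreaRect(k)
        if cv2.contourArea(k)>200*16: out.append((cv2.boxPoints(r)+.5)/4-.5+[x0,y0])
    return out
E
python3 - <<'E'
from h import *
im,p=load('w1')
for Q in boxquad(im,(312,168,358,222)):
    print(np.round(Q,1).tolist())
    for z in(.010,.02,.03):
        P=np.array([onz(p,u,z) for u in Q])[:,:2]
        d=np.linalg.norm(P-np.roll(P,-1,0),axis=1); e=P-np.roll(P,-1,0)
        print(z,P.mean(0).round(4),d.round(4),np.degrees(np.arctan2(e[:,1],e[:,0])).round(1))
E
```

```text
[[318.3, 175.5], [350.9, 175.2], [351.3, 213.6], [318.8, 213.9]]
0.01 [ 0.438  -0.2652] [0.0392 0.0487 0.0406 0.0487] [  95.1    6.4  -84.9 -175.3]
0.02 [ 0.4406 -0.2647] [0.0381 0.0474 0.0395 0.0474] [  95.1    6.4  -84.9 -175.3]
0.03 [ 0.4431 -0.2642] [0.0371 0.0461 0.0384 0.0461] [  95.1    6.4  -84.9 -175.3]
[[320.4, 212.4], [320.4, 177.1], [349.4, 177.1], [349.4, 212.4]]
0.01 [ 0.4378 -0.2653] [0.0446 0.035  0.0447 0.0362] [-175.8   94.4    5.7  -85.6]
0.02 [ 0.4404 -0.2648] [0.0434 0.0341 0.0435 0.0352] [-175.8   94.4    5.7  -85.6]
0.03 [ 0.4429 -0.2643] [0.0423 0.0331 0.0423 0.0342] [-175.8   94.4    5.7  -85.6]
```

>>> {"api": "play_rows", "payload": {
  "delta_rot": [
    [0,0,0],
    [0,0,0],
    [0,0,0],
    [0,0,0],
    [0,0,0],
    [0,0,0],
    [0,0,0],
    [0,0,0]
  ],
  "offset": [
    [0,-0.8,0],
    [0,-2.2,0],
    [0,-3.7,0],
    [0,-5,0],
    [0,-5.7,0],
    [0,-6,0],
    [0,-6,0],
    [0,-6,0]
  ],
  "gripper": [1,1,1,1,1,1,1,1]
}}

```text
time_s: 2.65
position: [0.4489, -0.103, 0.2387]
eef_rot: [180.0, 0.0, 4.5]
contact_force: [-0.5, -0.2, -0.3]
finger_gap: 0.0881
finger_force: 0.0
```

Run:
```python
from h import *
o=bot.get_obs(); print(o['time_s'],o['position'],o['eef_rot'],o['contact_force'])
snap('wrist','w2')
```

```text
2.65 [ 0.4489292  -0.10298901  0.23870844] [1.79983181e+02 8.60198512e-04 4.52924234e+00] [-0.49462229 -0.21185276 -0.29410703]
```

View pics/w2.png

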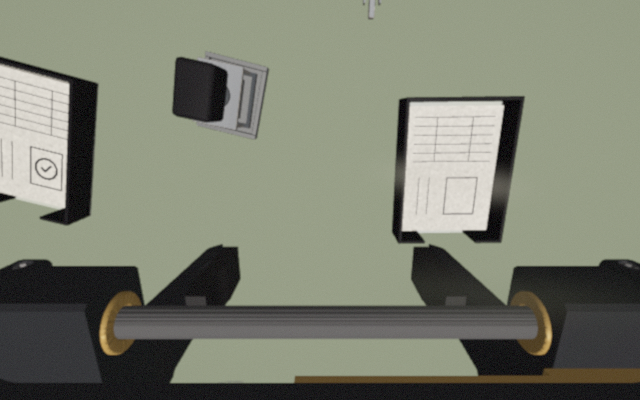

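Now the box is at about (460,195) and the stamp and dock are at (235,95). I can triangulate the box from the two views.

Run:
```python
from h import *
i1,p1=load('w1'); i2,p2=load('w2')
A=boxquad(i1,(312,168,358,222)); B=boxquad(i2,(436,168,484,222))
a=np.mean(A,axis=(0,1)); b=np.mean(B,axis=(0,1)); print(len(A),len(B),a,b)
print(tri(ray(p1,a),ray(p2,b)))
_,pt=load('top')
print(tri(ray(p1,a),ray(pt,(415,253))))
# tray outer wall top corners, back (far) edge: check wall height / tray centre
for im,p,roi in((i1,p1,(255,85,390,250)),(i2,p2,(385,85,530,250))):
    x0,y0,x1,y1=roi; w=(im[y0:y1,x0:x1].max(axis=2)<60).astype('uint8')
    k=max(cv2.findContours(w,0,2)[0],key=cv2.contourArea)
    P=cv2.approxPolyDP(cv2.convexHull(k),4,True)[:,0]+[x0,y0]; print([(u.tolist(),onz(p,u,.039)[:2].round(4).tolist()) for u in P])
# dock
x0,y0,x1,y1=160,40,280,145
hsv=cv2.cvtColor(i2[y0:y1,x0:x1],cv2.COLOR_BGR2HSV); m=((hsv[...,1]<22)|(hsv[...,2]<60)).astype('uint8')
k=max(cv2.findContours(m,0,2)[0],key=cv2.contourArea); P=cv2.approxPolyDP(cv2.convexHull(k),3,True)[:,0]+[x0,y0]
print([(u.tolist(),onz(p2,u,.013)[:2].round(4).tolist()) for u in P])
```

```text
2 2 [334.83830094 194.64958858] [459.68458176 195.30630022]
(array([ 0.4399694 , -0.26489989,  0.01701491]), np.float64(0.0002452945605901961))
(array([ 0.43796796, -0.26656255,  0.01130436]), np.float64(0.0030374619115101265))
[([368, 97], [0.5525, -0.2891]), ([297, 240], [0.3871, -0.2239]), ([273, 241], [0.3837, -0.1957]), ([263, 99], [0.5421, -0.1805])]
[([523, 97], [0.5539, -0.2994]), ([508, 175], [0.472, -0.3037]), ([397, 161], [0.4778, -0.1785]), ([401, 99], [0.5421, -0.1735])]
[([177, 58], [0.5663, 0.0679]), ([210, 52], [0.575, 0.0323]), ([267, 68], [0.5639, -0.0292]), ([254, 138], [0.488, -0.0161]), ([197, 125], [0.4975, 0.049]), ([173, 112], [0.5097, 0.0755])]
```

>>> {"api": "play_rows", "payload": {
  "delta_rot": [
    [0,0,0],
    [0,0,0],
    [0,0,0],
    [0,0,0],
    [0,0,0],
    [0,0,0],
    [0,0,0],
    [0,0,0]
  ],
  "offset": [
    [0.3,-0.8,0],
    [1,-2.2,0],
    [1.8,-3.5,0],
    [2.2,-4.4,0],
    [2.4,-4.8,0],
    [2.4,-4.8,0],
    [2.4,-4.8,0],
    [2.4,-4.8,0]
  ],
  "gripper": [1,1,1,1,1,1,1,1]
}}

```text
time_s: 3.7
position: [0.4989, 0.021, 0.2387]
eef_rot: [180.0, 0.0, 4.5]
contact_force: [-0.1, -0.3, 0.2]
finger_gap: 0.088
finger_force: 0.0
```

Run:
```python
from h import *
o=bot.get_obs(); print(o['time_s'],o['position'],o['eef_rot'],o['contact_force'])
snap('wrist','w3')
```

```text
3.7 [0.49893249 0.02100815 0.23871165] [1.79972187e+02 1.13091078e-02 4.49828702e+00] [-0.09000924 -0.27718669  0.23782536]
```

View pics/w3.png

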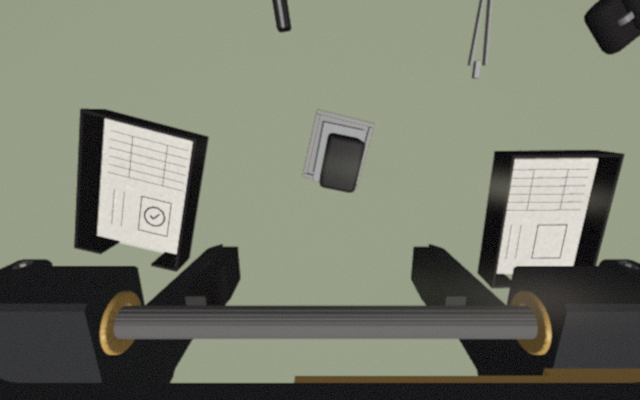

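The stamp is at about (340,150), with dock corners near (318,110), (373,122) and (303,178). The handle top spans columns 322–365 and rows 133–191.

Run:
```python
from h import *
i,p=load('w3'); x0,y0,x1,y1=290,95,390,205
S=i[y0:y1,x0:x1]; hsv=cv2.cvtColor(S,cv2.COLOR_BGR2HSV)
bg=np.median(i[60:100,330:420].reshape(-1,3),0); m=(np.abs(S.astype(float)-bg).max(2)>22).astype('uint8')
def sh(m,n,z,eps):
    k=max(cv2.findContours(m,0,1)[0],key=cv2.contourArea)
    P=cv2.approxPolyDP(cv2.convexHull(k),eps,True)[:,0]+[x0,y0]
    print(n,[(u.tolist(),onz(p,u,z)[:2].round(4).tolist()) for u in P]); return k
sh(m,'dock',.013,3)
h=(S.max(2)<70).astype('uint8'); h=cv2.morphologyEx(h,cv2.MORPH_OPEN,np.ones((5,5)))
k=sh(h,'handle',.12,2); r=cv2.minAreaRect(k); B=cv2.boxPoints(r)+[x0,y0]
for u in B: print(u.round(1),onz(p,u,.12)[:2].round(4))
big=cv2.resize(S,None,fx=6,fy=6,interpolation=2); cv2.imwrite('pics/c3.png',cv2.convertScaleAbs(big[:600],alpha=1.6))
```

```text
dock [([371, 127], [0.5607, -0.0255]), ([352, 192], [0.4828, -0.0116]), ([324, 188], [0.4852, 0.0226]), ([303, 173], [0.5015, 0.049]), ([323, 120], [0.5642, 0.0298])]
handle [([325, 159], [0.5352, 0.0252]), ([330, 134], [0.5559, 0.0227]), ([356, 138], [0.5544, 0.0011]), ([363, 143], [0.5508, -0.0051]), ([363, 148], [0.5467, -0.0055]), ([349, 154], [0.5409, 0.0056])]
[325. 134.] [0.5556 0.0268]
[363. 134.] [ 0.558  -0.0043]
[363. 159.] [ 0.5376 -0.0066]
[325. 159.] [0.5352 0.0252]
```

View pics/c3.png

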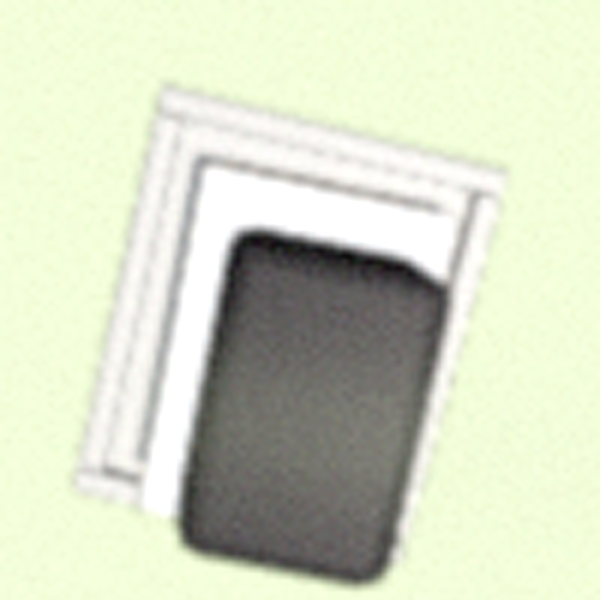

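Run:
```python
from h import *
i,p=load('w3')
c=lambda u:(np.array(u)+.5)/6-.5+[290,95]
def go(n,pts,z):
    P=np.array([onz(p,c(u),z)[:2] for u in pts]); e=np.roll(P,-1,0)-P
    print(n,P.round(4).tolist(),'len',np.linalg.norm(e,axis=1).round(4),'ang',np.degrees(np.arctan2(e[:,1],e[:,0])).round(1)); return P
go('dock TL TR BL',[(163,85),(508,172),(75,487)],.013)
go('dock right edge',[(508,172),(400,560)],.013)
go('frame TL TR / left edge',[(195,158),(450,212)],.06)
go('frame left edge',[(195,158),(143,460)],.06)
P=go('handle TL TR BR BL',[(228,232+40),(448,290+20),(392,585),(180,550)],.12)
for y in(.12,): 
  go('left',[(222,300),(188,500)],y); go('right',[(440,330),(400,540)],y); go('bot',[(205,552),(360,580)],y)
```

```text
dock TL TR BL [[0.5758, 0.0378], [0.5651, -0.0287], [0.4981, 0.0499]] len [0.0674 0.1034 0.0787] ang [-99.1 130.4  -8.9]
dock right edge [[0.5651, -0.0287], [0.4883, -0.0162]] len [0.0779 0.0779] ang [170.8  -9.2]
frame TL TR / left edge [[0.5643, 0.0304], [0.5589, -0.0127]] len [0.0435 0.0435] ang [-97.1  82.9]
frame left edge [[0.5643, 0.0304], [0.5131, 0.0356]] len [0.0514 0.0514] ang [174.2  -5.8]
handle TL TR BR BL [[0.551, 0.0243], [0.5482, -0.0064], [0.5087, -0.0028], [0.5115, 0.0281]] len [0.0308 0.0397 0.031  0.0397] ang [-95.2 174.7  84.8  -5.4]
left [[0.5472, 0.0248], [0.5188, 0.0274]] len [0.0284 0.0284] ang [174.7  -5.3]
right [[0.5454, -0.0056], [0.5154, -0.0032]] len [0.0301 0.0301] ang [175.4  -4.6]
bot [[0.5115, 0.0245], [0.5091, 0.0019]] len [0.0227 0.0227] ang [-96.  84.]
```

>>> {"api": "play_rows", "payload": {
  "delta_rot": [
    [0,0,0.7],
    [0,0,1.4],
    [0,0,2.0],
    [0,0,2.0],
    [0,0,2.0],
    [0,0,2.0],
    [0,0,2.0],
    [0,0,2.0],
    [0,0,2.0],
    [0,0,2.0],
    [0,0,2.0],
    [0,0,2.0],
    [0,0,2.0]
  ],
  "offset": [
    [0.5,0.2,0.5],
    [1,0.4,1.5],
    [1.3,0.53,2.8],
    [1.3,0.53,3.8],
    [1.3,0.53,4.5],
    [1.3,0.53,4.9],
    [1.3,0.53,5.3],
    [1.3,0.53,5.7],
    [1.3,0.53,6.0],
    [1.3,0.53,6.2],
    [1.3,0.53,6.3],
    [1.3,0.53,6.3],
    [1.3,0.53,6.3]
  ],
  "gripper": [1,1,1,1,1,1,1,1,1,1,1,1,1]
}}

```text
time_s: 5.38
position: [0.5328, 0.0116, 0.0815]
eef_rot: [-180.0, -0.0, -5.4]
contact_force: [0.7, 0.8, -0.5]
finger_gap: 0.0881
finger_force: 0.0
```

>>> {"api": "play_rows", "payload": {
  "delta_rot": [
    [0,0,0],
    [0,0,0],
    [0,0,0],
    [0,0,0],
    [0,0,0],
    [0,0,0],
    [0,0,0],
    [0,0,0],
    [0,0,0],
    [0,0,0]
  ],
  "offset": [
    [0,0,0],
    [0,0,0],
    [0,0,0],
    [0,0,0],
    [0,0,0],
    [0,0,0],
    [0,0,0],
    [0,0,0],
    [0,0,0],
    [0,0,0]
  ],
  "gripper": [0.4,0.1,-0.05,-0.15,-0.2,-0.25,-0.35,-1,-1,-1]
}}

```text
time_s: 6.62
position: [0.5326, 0.0114, 0.0812]
eef_rot: [180.0, -0.0, -5.4]
contact_force: [0.8, -1.6, -0.7]
finger_gap: 0.0318
finger_force: 29.7
```

>>> {"api": "play_rows", "payload": {
  "delta_rot": [
    [0,0,0],
    [0,0,0],
    [0,0,0],
    [0,0,0],
    [0,0,0],
    [0,0,0],
    [0,0,0],
    [0,0,0],
    [0,0,0]
  ],
  "offset": [
    [0,0,-0.1],
    [0,0,-0.3],
    [0,0,-0.6],
    [0,0,-1.0],
    [0,0,-1.6],
    [0,0,-2.3],
    [0,0,-2.8],
    [0,0,-3.0],
    [0,0,-3.0]
  ],
  "gripper": [-1,-1,-1,-1,-1,-1,-1,-1,-1]
}}

```text
time_s: 7.75
position: [0.5327, 0.0115, 0.1565]
eef_rot: [-180.0, -0.0, -5.4]
contact_force: [-0.0, -0.2, -1.6]
finger_gap: 0.0315
finger_force: 29.7
```

Run:
```python
from h import *
o=bot.get_obs(); print(o['time_s'],o['position'],o['eef_rot'],o['contact_force'],o['finger_gap'])
i,p=snap('wrist','w4'); j,q=snap('scene','s4'); 
cv2.imwrite('pics/c4.png',np.hstack([cv2.resize(i[60:320,200:460],(400,400)),cv2.resize(j[80:260,250:430],(400,400))]))
```

```text
7.75 [0.53267516 0.01152875 0.15646896] [-1.79999190e+02 -2.31342901e-02 -5.41011412e+00] [-0.02279186 -0.22563885 -1.6092365 ] 0.03147844053886848
```

View pics/c4.png

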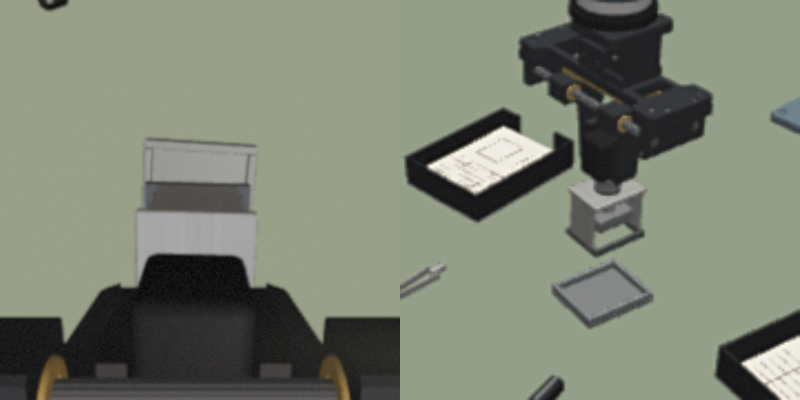

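The stamp is held upright. In the wrist crop its +x foot edge runs from (145,139) to (256,147) and its top-plate edge from (137,209) to (257,212). The dock is empty. I'll convert the edges.

Run:
```python
from h import *
i,p=load('w4'); q=load('s4')[1]
c=lambda u:(np.array(u)+.5)*.65-.5+[200,60]
o=np.array([.5327,.0115]); a=np.radians(-5.4); R=np.array([[np.cos(a),np.sin(a)],[-np.sin(a),np.cos(a)]])
for n,pts,z in(('foot bottom edge',[(145,138),(256,147)],.0805),('foot plate',[(145,138),(256,147)],.0835),('top plate',[(137,209),(257,212.5)],.1355)):
    P=np.array([R@(onz(p,c(u),z)[:2]-o) for u in pts]); d=P[0]-P[1]
    print(n,P.round(4).tolist(),np.linalg.norm(d).round(4),'relyaw',np.degrees(np.arctan2(-d[0],d[1])).round(1))
s=lambda u:(np.array(u)+.5)*.45-.5+[250,80]-[400*.45,0]
P=np.array([onz(q,s(u),.013)[:2] for u in[(552,290),(592,326),(654,297),(615,261)]]); print(P.round(4).tolist(),P.mean(0))
e=np.roll(P,-1,0)-P; print(np.linalg.norm(e,axis=1),np.degrees(np.arctan2(e[:,1],e[:,0])))
```

```text
foot bottom edge [[0.0489, 0.023], [0.0448, -0.0275]] 0.0506 relyaw -4.7
foot plate [[0.0492, 0.0227], [0.0452, -0.0271]] 0.0499 relyaw -4.7
top plate [[0.03, 0.0211], [0.0287, -0.0216]] 0.0427 relyaw -1.8
[[0.5753, -0.0186], [0.5835, 0.0487], [0.5066, 0.0588], [0.4937, -0.0098]] [0.53979268 0.01978156]
[0.06776383 0.07749157 0.06986131 0.08207234] [  83.090954    172.49139591 -100.66561211   -6.11561315]
```

>>> {"api": "play_rows", "payload": {
  "delta_rot": [
    [0,0,-0.2],
    [0,0,-0.5],
    [0,0,-0.8],
    [0,0,-1.1],
    [0,0,-1.4],
    [0,0,-1.7],
    [0,0,-2.0],
    [0,0,-2.08],
    [0,0,-2.08],
    [0,0,-2.08],
    [0,0,-2.08],
    [0,0,-2.08],
    [0,0,-2.08],
    [0,0,-2.08]
  ],
  "offset": [
    [-0.2,0.4,-0.4],
    [-0.6,1.3,-0.9],
    [-1.2,2.6,-1.4],
    [-1.9,4,-1.4],
    [-2.6,5.5,-1.4],
    [-3.3,7,-1.4],
    [-4,8.5,-1.4],
    [-4.6,9.8,-1.4],
    [-5,10.7,-1.4],
    [-5.2,11.2,-1.4],
    [-5.3,11.35,-1.4],
    [-5.3,11.35,-1.4],
    [-5.3,11.35,-1.4],
    [-5.3,11.35,-1.4]
  ],
  "gripper": [-1,-1,-1,-1,-1,-1,-1,-1,-1,-1,-1,-1,-1,-1]
}}

```text
time_s: 9.6
position: [0.3744, -0.2578, 0.1912]
eef_rot: [-180.0, -0.0, 5.1]
contact_force: [-0.5, 0.8, -2.9]
finger_gap: 0.0317
finger_force: 29.7
```

Run:
```python
from h import *
o=bot.get_obs(); print(o['time_s'],o['position'],o['eef_rot'],o['contact_force'],o['finger_gap'])
i,p=snap('wrist','w5'); cv2.imwrite('pics/c5.png',cv2.resize(i[30:330,160:560],(800,600),interpolation=2))
print(ray(p,(320,200))[0])
```

```text
9.6 [ 0.3743862  -0.2578086   0.19119539] [-1.79990192e+02 -5.47995232e-03  5.07565361e+00] [-0.48942564  0.82015664 -2.86205717] 0.03167304536659485
[ 0.44760905 -0.25030873  0.33701877]
```

View pics/c5.png

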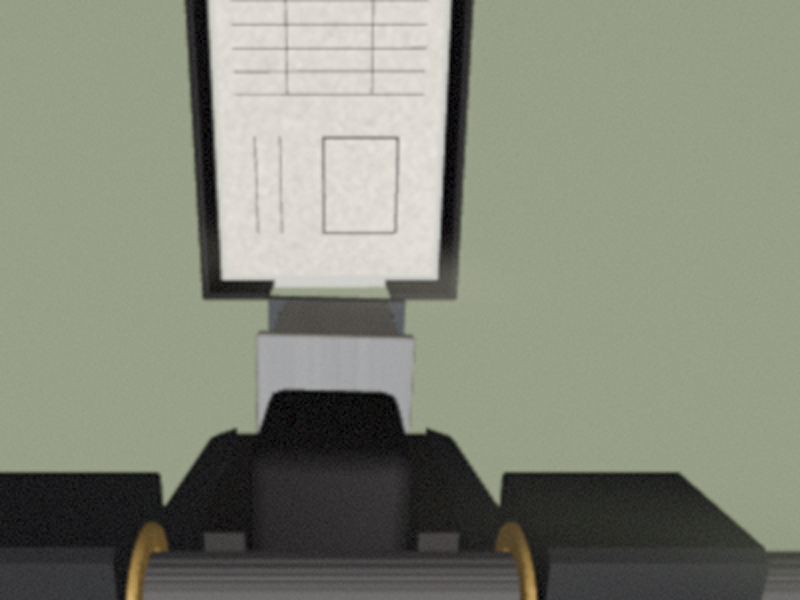

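The box corners in the crop are near (323,137), (398,137), (396,233) and (324,233). The stamp's top-plate edge runs from (258,333) to (414,336) and its foot edge lies near row 299.

Run:
```python
from h import *
i5,p5=load('w5')
Q=boxquad(i5,(314,90,368,155)); c5=np.mean(Q,axis=(0,1)); print(len(Q),c5)
for n,roi in(('w1',(312,168,358,222)),('w2',(436,168,484,222))):
    im,p=load(n); c=np.mean(boxquad(im,roi),axis=(0,1)); print(n,tri(ray(p5,c5),ray(p,c)))
for z in(.011,.017):
    for q in Q:
        P=np.array([onz(p5,u,z)[:2] for u in q]); e=np.roll(P,-1,0)-P
        print(z,P.mean(0).round(4),np.linalg.norm(e,axis=1).round(4),np.degrees(np.arctan2(e[:,1],e[:,0])).round(1))
c=lambda u:(np.array(u)+.5)/2-.5+[160,30]
o=np.array([.3744,-.2578]); a=np.radians(5.08); R=np.array([[np.cos(a),np.sin(a)],[-np.sin(a),np.cos(a)]])
for n,pts,z in(('foot',[(268,299),(405,299)],.1155),('top',[(258,333),(414,336)],.1702)):
    P=np.array([R@(onz(p5,c(u),z)[:2]-o) for u in pts]); print(n,P.round(4).tolist())
```

```text
2 [339.8125 122.25  ]
w1 (array([ 0.44000895, -0.26502469,  0.01666987]), np.float64(0.00023475360385069897))
w2 (array([ 0.43990305, -0.26508312,  0.0167828 ]), np.float64(0.0002466152734144988))
0.011 [ 0.4395 -0.2654] [0.0384 0.0479 0.0401 0.0479] [ -85.  -173.2   95.     4.7]
0.011 [ 0.4393 -0.2655] [0.0445 0.0348 0.0445 0.0362] [   4.9  -85.  -173.3   95. ]
0.017 [ 0.4396 -0.2651] [0.0377 0.047  0.0394 0.047 ] [ -85.  -173.2   95.     4.7]
0.017 [ 0.4395 -0.2652] [0.0437 0.0342 0.0437 0.0356] [   4.9  -85.  -173.3   95. ]
foot [[0.0281, 0.0237], [0.028, -0.0253]]
top [[0.0298, 0.0211], [0.0289, -0.0216]]
```

>>> {"api": "play_rows", "payload": {
  "delta_rot": [
    [0,0,0],
    [0,0,0],
    [0,0,0],
    [0,0,0],
    [0,0,0],
    [0,0,0],
    [0,0,0],
    [0,0,0],
    [0,0,0],
    [0,0,0],
    [0,0,0],
    [0,0,0]
  ],
  "offset": [
    [0.4,0.1,0],
    [1.2,0.25,0],
    [2.0,0.4,0],
    [2.5,0.52,0.2],
    [2.6,0.52,0.8],
    [2.6,0.52,1.6],
    [2.6,0.52,2.4],
    [2.6,0.52,3.0],
    [2.6,0.52,3.3],
    [2.6,0.52,3.4],
    [2.6,0.52,3.4],
    [2.6,0.52,3.4]
  ],
  "gripper": [-1,-1,-1,-1,-1,-1,-1,-1,-1,-1,-1,-1]
}}

```text
time_s: 11.15
position: [0.4402, -0.266, 0.1067]
eef_rot: [180.0, -0.1, 5.0]
contact_force: [0.2, -0.2, -1.8]
finger_gap: 0.0316
finger_force: 29.7
```

Run:
```python
from h import *
f=[bot.get_obs()['contact_force'] for _ in range(3)];o=bot.get_obs(); print(o['time_s'],o['position'],o['eef_rot'],f,o['finger_gap'])
```

```text
11.15 [ 0.44022204 -0.2659635   0.1067486 ] [ 1.79964636e+02 -5.08072030e-02  4.98802362e+00] [array([ 0.16854728, -0.19912271, -1.82912867]), array([ 0.16854728, -0.19912271, -1.82912867]), array([ 0.16854728, -0.19912271, -1.82912867])] 0.03159070727466336
```

>>> {"api": "play_rows", "payload": {
  "delta_rot": [
    [0,0,0],
    [0,0,0],
    [0,0,0],
    [0,0,0],
    [0,0,0],
    [0,0,0],
    [0,0,0],
    [0,0,0],
    [0,0,0],
    [0,0,0],
    [0,0,0],
    [0,0,0]
  ],
  "offset": [
    [0,-0.03,0.06],
    [0,-0.03,0.13],
    [0,-0.03,0.2],
    [0,-0.03,0.26],
    [0,-0.03,0.32],
    [0,-0.03,0.38],
    [0,-0.03,0.44],
    [0,-0.03,0.5],
    [0,-0.03,0.56],
    [0,-0.03,0.6],
    [0,-0.03,0.6],
    [0,-0.03,0.6]
  ],
  "gripper": [-1,-1,-1,-1,-1,-1,-1,-1,-1,-1,-1,-1]
}}

```text
time_s: 12.65
position: [0.4399, -0.2651, 0.0914]
eef_rot: [180.0, -0.0, 5.0]
contact_force: [-1.2, -0.3, 2.4]
finger_gap: 0.032
finger_force: 29.7
```

>>> {"api": "play_rows", "payload": {
  "delta_rot": [
    [0,0,0],
    [0,0,0],
    [0,0,0],
    [0,0,0],
    [0,0,0],
    [0,0,0],
    [0,0,0],
    [0,0,0],
    [0,0,0],
    [0,0,0],
    [0,0,0]
  ],
  "offset": [
    [0,0,0.04],
    [0,0,0.1],
    [0,0,0.16],
    [0,0,0.22],
    [0,0,0.28],
    [0,0,0.34],
    [0,0,0.39],
    [0,0,0.43],
    [0,0,0.46],
    [0,0,0.48],
    [0,0,0.48]
  ],
  "gripper": [-1,-1,-1,-1,-1,-1,-1,-1,-1,-1,-1]
}}

```text
time_s: 14.02
position: [0.4399, -0.2653, 0.0794]
eef_rot: [180.0, -0.0, 5.0]
contact_force: [-1.8, -1.0, 6.6]
finger_gap: 0.0318
finger_force: 29.7
```

>>> {"api": "play_rows", "payload": {
  "delta_rot": [
    [0,0,0],
    [0,0,0]
  ],
  "offset": [
    [0,0,0.02],
    [0,0,0.04]
  ],
  "gripper": [-1,-1]
}}

```text
time_s: 14.28
position: [0.4399, -0.2653, 0.0784]
eef_rot: [180.0, -0.0, 5.0]
contact_force: [-1.4, -0.2, 6.2]
finger_gap: 0.0315
finger_force: 29.7
```

>>> {"api": "play_rows", "payload": {
  "delta_rot": [
    [0,0,0],
    [0,0,0]
  ],
  "offset": [
    [0,0,0.02],
    [0,0,0.02]
  ],
  "gripper": [-1,-1]
}}

```text
time_s: 14.52
position: [0.4399, -0.2653, 0.0779]
eef_rot: [180.0, -0.0, 5.0]
contact_force: [-1.7, -1.7, 7.4]
finger_gap: 0.032
finger_force: 29.7
```

>>> {"api": "play_rows", "payload": {
  "delta_rot": [
    [0,0,0],
    [0,0,0]
  ],
  "offset": [
    [0,0,0.02],
    [0,0,0.02]
  ],
  "gripper": [-1,-1]
}}

```text
time_s: 14.78
position: [0.4399, -0.2653, 0.0774]
eef_rot: [180.0, -0.0, 5.0]
contact_force: [-1.6, -0.5, 6.7]
finger_gap: 0.0318
finger_force: 29.7
```

>>> {"api": "play_rows", "payload": {
  "delta_rot": [
    [0,0,0],
    [0,0,0]
  ],
  "offset": [
    [0,0,0.02],
    [0,0,0.02]
  ],
  "gripper": [-1,-1]
}}

```text
time_s: 15.02
position: [0.4399, -0.2653, 0.0769]
eef_rot: [180.0, -0.0, 5.0]
contact_force: [-1.3, -0.9, 7.0]
finger_gap: 0.0319
finger_force: 29.7
```

>>> {"api": "play_rows", "payload": {
  "delta_rot": [
    [0,0,0],
    [0,0,0]
  ],
  "offset": [
    [0,0,0.02],
    [0,0,0.02]
  ],
  "gripper": [-1,-1]
}}

```text
time_s: 15.28
position: [0.44, -0.2654, 0.0766]
eef_rot: [180.0, -0.0, 5.0]
contact_force: [-2.2, -1.3, 9.9]
finger_gap: 0.032
finger_force: 29.7
```

>>> {"api": "play_rows", "payload": {
  "delta_rot": [
    [0,0,0],
    [0,0,0],
    [0,0,0]
  ],
  "offset": [
    [0,0,0.01],
    [0,0,0.01],
    [0,0,0.01]
  ],
  "gripper": [-1,-1,-1]
}}

```text
time_s: 15.65
position: [0.44, -0.2654, 0.0766]
eef_rot: [180.0, -0.0, 5.0]
contact_force: [-3.5, -0.6, 11.2]
finger_gap: 0.0314
finger_force: 29.7
```

Bottomed: the force is rising while the position stays put. I'll hold for over 1 s, then come up slowly.

>>> {"api": "play_rows", "payload": {
  "delta_rot": [
    [0,0,0],
    [0,0,0],
    [0,0,0],
    [0,0,0],
    [0,0,0],
    [0,0,0],
    [0,0,0],
    [0,0,0],
    [0,0,0],
    [0,0,0]
  ],
  "offset": [
    [0,0,0],
    [0,0,0],
    [0,0,0],
    [0,0,0],
    [0,0,0],
    [0,0,0],
    [0,0,0],
    [0,0,0],
    [0,0,0],
    [0,0,0]
  ],
  "gripper": [-1,-1,-1,-1,-1,-1,-1,-1,-1,-1]
}}

```text
time_s: 16.9
position: [0.44, -0.2654, 0.0766]
eef_rot: [180.0, -0.0, 5.0]
contact_force: [-2.9, -0.8, 11.7]
finger_gap: 0.0317
finger_force: 29.7
```

>>> {"api": "play_rows", "payload": {
  "delta_rot": [
    [0,0,0],
    [0,0,0],
    [0,0,0],
    [0,0,0],
    [0,0,0],
    [0,0,0],
    [0,0,0],
    [0,0,0],
    [0,0,0],
    [0,0,0],
    [0,0,0],
    [0,0,0],
    [0,0,0],
    [0,0,0],
    [0,0,0],
    [0,0,0],
    [0,0,0],
    [0,0,0]
  ],
  "offset": [
    [0,0,-0.04],
    [0,0,-0.12],
    [0,0,-0.2],
    [0,0,-0.28],
    [0,0,-0.36],
    [0,0,-0.44],
    [0,0,-0.52],
    [0,0,-0.6],
    [0,0,-0.68],
    [0,0,-0.76],
    [0,0,-0.9],
    [0,0,-1.2],
    [0,0,-1.7],
    [0,0,-2.4],
    [0,0,-3.1],
    [0,0,-3.5],
    [0,0,-3.6],
    [0,0,-3.6]
  ],
  "gripper": [-1,-1,-1,-1,-1,-1,-1,-1,-1,-1,-1,-1,-1,-1,-1,-1,-1,-1]
}}

```text
time_s: 19.15
position: [0.4396, -0.2649, 0.1658]
eef_rot: [-180.0, 0.0, 5.0]
contact_force: [-0.2, -0.3, -2.4]
finger_gap: 0.0319
finger_force: 29.7
```

Run:
```python
from h import *
o=bot.get_obs(); print(o['time_s'],o['position'],o['eef_rot'],o['contact_force'],o['finger_gap'])
snap('wrist','w6'); snap('top','t6')
t=np.array([.5327,.0115,.1565])-o['position']; a=np.radians(o['eef_rot'][2])
print((t[0]*np.cos(a)+t[1]*np.sin(a))/.025,(t[0]*np.sin(a)-t[1]*np.cos(a))/.025,-t[2]/.025,(o['eef_rot'][2]+5.4)/5)
i,p=load('w6'); j,_=load('t6'); cv2.imwrite('pics/c6.png',np.hstack([cv2.resize(i[30:330,160:560],(500,375)),cv2.resize(j[200:290,370:442],(300,375))]))
```

```text
19.15 [ 0.43958372 -0.26485814  0.1657881 ] [-1.79989319e+02  1.95533593e-02  4.99982403e+00] [-0.22574756 -0.34677948 -2.36334912] 0.03188389370974092
4.673892851188277 -10.687650092686992 0.3715241725017959 2.0799648057113425
```

View pics/c6.png

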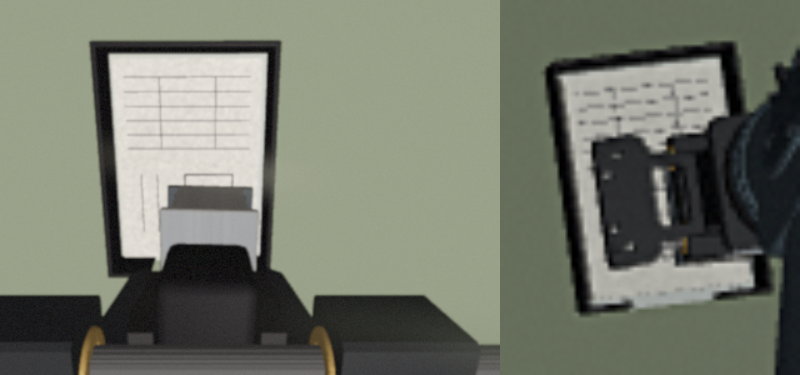

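The stamp hides the box for now. I'll go back to the pose above the dock and check the mark from there.

>>> {"api": "play_rows", "payload": {
  "delta_rot": [
    [0,0,0.2],
    [0,0,0.5],
    [0,0,0.8],
    [0,0,1.1],
    [0,0,1.4],
    [0,0,1.7],
    [0,0,2.0],
    [0,0,2.08],
    [0,0,2.08],
    [0,0,2.08],
    [0,0,2.08],
    [0,0,2.08],
    [0,0,2.08],
    [0,0,2.08]
  ],
  "offset": [
    [0.2,-0.4,0],
    [0.6,-1.3,0],
    [1.1,-2.6,0],
    [1.7,-4,0],
    [2.4,-5.5,0],
    [3,-7,0],
    [3.7,-8.4,0.1],
    [4.2,-9.5,0.2],
    [4.5,-10.2,0.3],
    [4.63,-10.6,0.37],
    [4.67,-10.69,0.37],
    [4.67,-10.69,0.37],
    [4.67,-10.69,0.37],
    [4.67,-10.69,0.37]
  ],
  "gripper": [-1,-1,-1,-1,-1,-1,-1,-1,-1,-1,-1,-1,-1,-1]
}}

```text
time_s: 21.0
position: [0.5328, 0.0107, 0.1568]
eef_rot: [180.0, -0.0, -5.5]
contact_force: [-0.9, 0.0, -2.3]
finger_gap: 0.0318
finger_force: 29.7
```

Run:
```python
from h import *
o=bot.get_obs(); print(o['time_s'],o['position'],o['eef_rot'],o['contact_force'],o['finger_gap'])
i,_=snap('wrist','w7'); j,_=snap('top','t7'); k,_=load('w4')
cv2.imwrite('pics/c7.png',np.hstack([cv2.resize(k[130:260,270:390],(250,270)),cv2.resize(i[130:260,270:390],(250,270)),cv2.resize(j[200:290,370:442],(300,270))]))
print(cv2.absdiff(i,k)[100:260,250:400].mean(), np.abs(i.astype(int)-k)[100:260,250:400].max())
```

```text
21.0 [0.53275719 0.010734   0.15678662] [ 1.79985069e+02 -4.38374737e-03 -5.45920496e+00] [-0.94268262  0.00509665 -2.32081191] 0.03183802269297957
2.19475 33
```

View pics/c7.png

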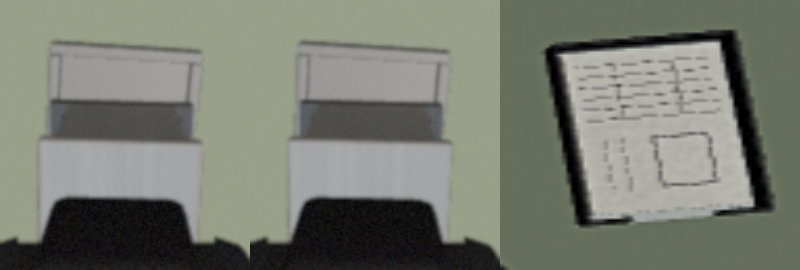

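Run:
```python
from h import *
a,_=load('top'); b,_=load('t7')
print(a[240:268,402:428].mean(2).astype(int)[::3,::3]); print(b[240:268,402:428].mean(2).astype(int)[::3,::3])
```

```text
[[163 167 166 166 165 163 162 165 158]
 [165 165 168 164 168 167 171 165 165]
 [163 159 178 168 173 171 103 167 178]
 [162 164 166 166 165 160  92 170 167]
 [158 167 165 163 167 168 130 167 171]
 [163 167 104 164 170 162 166 165 169]
 [164 164 104 167 164 165 164 166 169]
 [164 160 154  94 100 100 173 168 166]
 [162 159 167 163 164 162 163 169 167]
 [160 164 167 164 163 166 164 168 173]]
[[173 177 176 174 174 171 171 174 168]
 [173 175 178 174 177 175 182 175 174]
 [171 168 187 179 183 178 109 176 188]
 [173 175 177 176 176 169 100 180 178]
 [168 177 176 172 175 176 138 176 180]
 [172 178 109 173 179 171 176 174 177]
 [175 173 109 177 175 174 174 175 177]
 [174 170 165  98 106 108 183 179 177]
 [172 170 175 172 173 171 171 179 177]
 [169 175 175 175 172 178 173 177 183]]
```

No mark is drawn in the image. The force and position trace does show a rigid stop at exactly the 16 mm stroke: first contact was near TCP z 0.0925, the stop was at 0.0766, and the predicted stop was 0.0768. The stamp also hasn't slipped in the grip (before and after crops are identical). So the press is done, and pressing again would be a second stamp. Returning it to the dock.

>>> {"api": "play_rows", "payload": {
  "delta_rot": [
    [0,0,0],
    [0,0,0],
    [0,0,0],
    [0,0,0],
    [0,0,0],
    [0,0,0],
    [0,0,0],
    [0,0,0],
    [0,0,0],
    [0,0,0],
    [0,0,0],
    [0,0,0],
    [0,0,0],
    [0,0,0],
    [0,0,0]
  ],
  "offset": [
    [0,-0.03,0.2],
    [0,-0.03,0.6],
    [0,-0.03,1.1],
    [0,-0.03,1.6],
    [0,-0.03,2.0],
    [0,-0.03,2.3],
    [0,-0.03,2.5],
    [0,-0.03,2.62],
    [0,-0.03,2.72],
    [0,-0.03,2.8],
    [0,-0.03,2.86],
    [0,-0.03,2.91],
    [0,-0.03,2.96],
    [0,-0.03,2.98],
    [0,-0.03,2.98]
  ],
  "gripper": [-1,-1,-1,-1,-1,-1,-1,-1,-1,-1,-1,-1,-1,-1,-1]
}}

```text
time_s: 22.98
position: [0.5329, 0.0122, 0.0822]
eef_rot: [180.0, 0.0, -5.4]
contact_force: [0.6, 0.2, -2.2]
finger_gap: 0.0321
finger_force: 29.7
```

>>> {"api": "play_rows", "payload": {
  "delta_rot": [
    [0,0,0],
    [0,0,0],
    [0,0,0]
  ],
  "offset": [
    [0,0,0.02],
    [0,0,0.03],
    [0,0,0.03]
  ],
  "gripper": [-1,-1,-1]
}}

```text
time_s: 23.35
position: [0.5329, 0.0122, 0.0814]
eef_rot: [180.0, 0.0, -5.4]
contact_force: [0.0, -0.1, -2.3]
finger_gap: 0.0321
finger_force: 29.7
```

>>> {"api": "play_rows", "payload": {
  "delta_rot": [
    [0,0,0],
    [0,0,0]
  ],
  "offset": [
    [0,0,0.01],
    [0,0,0.02]
  ],
  "gripper": [-1,-1]
}}

```text
time_s: 23.6
position: [0.533, 0.0122, 0.0811]
eef_rot: [180.0, -0.0, -5.4]
contact_force: [-0.9, 1.2, 1.3]
finger_gap: 0.0321
finger_force: 29.7
```

Contact. I'll release gradually, then rise straight up.

>>> {"api": "play_rows", "payload": {
  "delta_rot": [
    [0,0,0],
    [0,0,0],
    [0,0,0],
    [0,0,0],
    [0,0,0],
    [0,0,0],
    [0,0,0],
    [0,0,0],
    [0,0,0]
  ],
  "offset": [
    [0,0,0],
    [0,0,0],
    [0,0,0],
    [0,0,0],
    [0,0,0],
    [0,0,0],
    [0,0,0],
    [0,0,0],
    [0,0,0]
  ],
  "gripper": [-0.2,-0.1,0,0.1,0.3,0.6,0.9,0.9,0.9]
}}

```text
time_s: 24.72
position: [0.5329, 0.0122, 0.081]
eef_rot: [-180.0, 0.0, -5.4]
contact_force: [0.2, 0.2, -0.3]
finger_gap: 0.0835
finger_force: 0.0
```

>>> {"api": "play_rows", "payload": {
  "delta_rot": [
    [0,0,0],
    [0,0,0],
    [0,0,0],
    [0,0,0],
    [0,0,0],
    [0,0,0],
    [0,0,0],
    [0,0,0],
    [0,0,0],
    [0,0,0]
  ],
  "offset": [
    [0,0,-0.2],
    [0,0,-0.6],
    [0,0,-1.2],
    [0,0,-2],
    [-0.4,0,-3],
    [-0.8,0,-4],
    [-1.2,0,-5],
    [-1.3,0,-5.8],
    [-1.3,0,-6.2],
    [-1.3,0,-6.2]
  ],
  "gripper": [0.9,0.9,0.9,0.9,0.9,0.9,0.9,0.9,0.9,0.9]
}}

```text
time_s: 25.98
position: [0.5011, 0.0152, 0.2368]
eef_rot: [-180.0, -0.1, -5.4]
contact_force: [-0.6, 0.8, -0.4]
finger_gap: 0.0838
finger_force: 0.0
```

Run:
```python
from h import *
o=bot.get_obs(); print(o['time_s'],o['position'],o['contact_force'],o['finger_gap'])
i,_=snap('wrist','w8'); j,_=snap('scene','s8'); k,_=load('scene')
f=lambda m:cv2.resize(m[150:240,300:390],(250,250),interpolation=2)
cv2.imwrite('pics/c8.png',np.hstack([f(k),f(j),cv2.resize(i[90:215,280:405],(250,250),interpolation=2)]))
```

```text
25.975 [0.50107698 0.0151908  0.23678972] [-0.56459876  0.79134452 -0.38549048] 0.08376760707081676
```

View pics/c8.png

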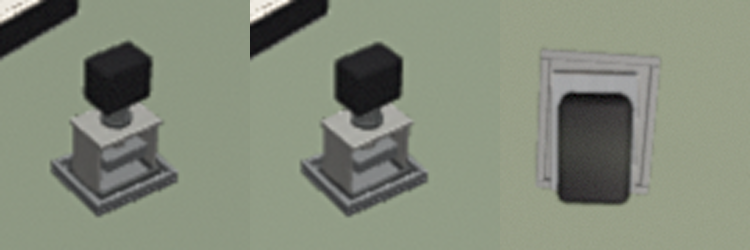

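The stamp stands upright in its dock, as it did at the start, and the gripper is clear.

```bash
python3 -c "
from bench import job; print(job.job_done())"
```

```text
the job is handed in; nothing more can be done
None
```

The job is handed in: the empty-box card was pressed once, bottomed at about 12 N and held still for over 1 s, and the stamp is back upright in its dock and released; no printed mark shows in the images, so the stamping rests on the force and stroke readings.

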